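# Lock the setting disc of a hinge jig

### The arm

A 7-joint arm with a two-finger parallel gripper is mounted at the origin on the work surface. World frame = base frame: x ahead of the robot, y to its left, z up, the work surface at z = 0. Lengths are in m, angles in rad, forces in N, time in s.
With the tool pointing down it reaches from about 0.4 to 0.85 m from the base axis. Payload 10.4 kg.
Tool frame: the origin (TCP) lies midway between the tips of the shut fingers; the grasp point (between the pads) lies 19 mm behind it; z points along the fingers, y is the line along which they close (so a half turn about z gives the same grasp; the last joint's range is limited). The gripper opens to 87 mm and grips with 3 to 60 N. Pads are 19 mm wide; open, the fingers measure 117 mm over their backs; the gripper's body (75 mm by 190 mm) begins 51 mm behind the grasp point.
Start: joints at [1.269, 0.332, -0.065, 1.46, 0.022, 1.35, -0.088], TCP at [0.172, -0.601, 0.223] pointing down, gripper open.
Joint ranges: [-2.6, 2.6], [-0.5, 2.12], [-1.47, 1.34], [0.16, 2.42], [-1.27, 4.41], [0.06, 2.06], [-2.6, 2.6]. Speed limits (rad/s): [2.22, 2.22, 2.79, 2.79, 3.14, 3.14, 3.14].

### API

Orientations are given as a unit quaternion [x, y, z, w].
In Python, from bench import r gives the robot as it stands.
- The arm moves only by the tool move_arm, never from a script. Its argument "targets" is a list of rows, each a list of 3 entries, a list of its own where there are three numbers: the shift along the tool's x, y, z in cm, then the turn, a rotation vector about the tool's x, y, z in rad, then the opening in per cent of the stroke, from 0 (shut) to 100 (fully open). In form: [[[x, y, z], [wx, wy, wz], gripper], ...]. A call has 1 to 20 rows; each row shifts and turns the commanded pose from where the row before left it, along the tool's axes as they then stand; what a row does not reach is not made up. A row lasts 1/8 s, in which the tool goes at most 62.5 mm and 10.7 degrees, less where a joint would pass 70% of its speed; a pose out of reach is approached as far as the arm can. A call with a gripper value outside its range is refused whole. The fingers move at their own pace and stop on an object; "grip_force" is the grip in N (left out, the last holds). Time passes only in rows, so rows that do not move let the fingers close. It gives the time, the measured TCP pose, the force, the opening and the grip force at its end, in the units of the state.
- r.read_state(): the state, without advancing time (a new reading comes with each control period).
- r.camera(name): name is "side" or "top"; returns a dict with "image" (420x560x3 uint8, blue, green, red), "vertical_fov" (degrees; the focal length in pixels is half the picture's height over the tangent of half this angle, whatever the lens; pixels are square), "cx", "cy" (the principal point, pixels), "cam_to_world" (4x4, takes a point from camera to world coordinates). Camera axes: x right, y down, z forward; pixel columns grow to the right and rows downward; lengths in m; the calibration is good to about 2 mm. A picture is of the moment at which its call begins. There is no depth.
- r.close_job(): hands the job in; it is judged then, once.
The state is a dict: "time": time; "joint_positions": joint angles; "joint_vel": joint speeds; "joint_torque": joint torques, N m; "ee_pos": TCP position; "eef_rot": TCP orientation; "ft_force": force on the tool from outside, world axes, zero at the start; "torque": the same for the moment, N m; "width": finger opening in m; "grip_force": force on a finger pad.
Only numpy, scipy, OpenCV 4.12 (cv2) and the standard library are available. Lean on these libraries where they do the work, as an engineer would, in place of code of your own. Each camera call takes 0.05 s, during which the arm holds its last target. There are 200 camera calls.

### The job

The aluminium setting disc of the black hinge jig stands proud and out of line. With a fingertip, push its red peg round until the notch in the disc's rim lies over the brass pin, then press the disc down until it is fully home over the pin, and move clear. Only push and press: do not lift the disc, and leave everything else where it is.

Things in the scene. Friction and masses are not known exactly. Their poses are not given: they have to be found in the camera images.
- jig: Black plastic hinge jig: a plate 150 x 130 x 14 mm fixed on the grey laminate cabinet top, which is 58 mm above the table. Origin: centre of the plate's underside, on the disc's axis; z up; x points outward along the brass pin. A low fence (12 mm wide, top 22 mm above the origin) runs along the -x edge, clear of the disc. It cannot move.
- pin (a point): Point on the top of the brass pin, 45 mm from the disc's axis. The pin is a round bar of 8 mm diameter lying level and radially from 40 to 68 mm from the axis; its top is 21 mm above the jig's underside, so its outer part shows beyond the disc's rim.
- disc (a joint): Turn of the setting disc about the vertical axis through the jig's origin, rad, growing anticlockwise seen from above; it turns endlessly either way. 0 (equally 2 pi) = notch exactly over the pin; it starts between 0.8 and 5.4. A stiff bearing (0.06 N m, about 2 N at the peg) stops it where it is left.
- disc_press (a joint): Height of the disc, m: 0 = proud (as at the start, 1 mm above the pin), 0.008 = fully home; negative = lifted. A tight sliding fit: it needs about 6 N down, and it stays at the height where it is left. If the notch is not over the pin (more than about 3 mm off) the pin stops it after 1 to 2 mm.
- notch (a point): Middle of the disc's notch, 45 mm from the axis, level with the disc's upper face; it turns and sinks with the disc. Notch: 14 mm wide, parallel walls, cut 14 mm deep into the rim. Disc: aluminium with black tick marks, 100 mm diameter, 8 mm thick, upper face 30 mm above the jig's underside when proud, 22 mm when home.
- peg_top (a point): Centre of the top of the red upright finger peg on the disc: 12 mm diameter, 24 mm tall above the disc's face, 34 mm from the axis, diametrically opposite the notch.
- disc_centre (a point): Centre of the top of the dark steel boss in the middle of the disc, 28 mm diameter, 3 mm above the disc's face: the place to press.
- drill: Blue cordless drill driver standing on its black battery on the table, 210 mm long over all, 195 mm tall, loose. Origin: underside of the battery. Leave alone.
- peg_a: Silver shelf peg standing on its flange near the jig: flange 15 mm diameter, 22 mm tall, loose. Origin: centre of the underside. Leave alone.
- peg_b: The second, identical silver shelf peg, on the other side of the jig. Leave alone.
- bracket: Steel angle bracket standing on the cabinet top, 50 x 30 x 50 mm, 3 mm thick, loose. Origin: underside of the flat leg. Leave alone.
- screwdriver: Yellow-handled screwdriver lying on the cabinet top, loose. Leave alone.
- tape: Yellow tape measure, 70 x 36 x 66 mm, on the table, loose. Origin: underside. Leave alone.
- screw_jar: Glass jar with a steel lid on the table, 60 mm diameter, 80 mm tall, loose. Origin: underside. Leave alone.
- clamp: Orange quick-grip clamp fixed on the right-hand rim of the cabinet top, its bar standing up to 228 mm above the table. Origin: on the table, below the rim. It cannot move.

How it is judged:
At the end, for the whole second after the job is handed in: The notch lies over the pin (its middle within 4 mm of the pin's centre line), the disc is fully home (at least 6.8 of 8 mm down) and at rest (horizontal distance between notch and pin below 0.004 m and value of joint disc_press above 0.0068 m and velocity of joint disc between -0.05 and 0.05 rad/s); the robot touches nothing.
It fails at once if the disc is lifted more than 4 mm (value of joint disc_press below -0.004 m).
It fails at once if the disc is forced down beside the pin (value of joint disc_press above 0.004 m and horizontal distance between notch and pin above 0.008 m).
It fails at once if another loose thing is moved more than 15 mm (distance of any of drill, peg_a, peg_b, bracket, screwdriver, tape, screw_jar from where it was at the start of the episode above 0.015 m).
It also fails if it takes over 53 s, if anything falls off the work surface, if the arm or the gripper's body presses on something with over 40 N, if the wrist force passes 120 N, or if a joint passes its speed limit or range.

## Working session

There is one attempt and no reset: what is moved stays moved. The work goes in short steps, Python scripts to look and compute and a tool call to move; the robot and the scene stay as the last step left them, time stands still between calls to the robot, and variables do not carry over. Pictures are saved under pics/ and viewed, at most 10 in all, crops included, and the job is handed in when it is done.

Besides the shell and the picture viewer there is one more tool, called after "Request:" as name([rows], argument=value, ...), one row to a line, values as JSON. move_arm: Moves the arm, as the interface text tells. Its arguments: {"type":"object","properties":{"targets":{"type":"array"},"grip_force":{"type":"number"}},"required":["targets"]}

```bash
mkdir -p pics
cat > h.py <<'E'
import numpy as np, cv2
from bench import r
def ray(c,u,v):
    f=c["image"].shape[0]/2/np.tan(np.radians(c["vertical_fov"])/2)
    T=np.array(c["cam_to_world"]); return T[:3,3],T[:3,:3]@np.array([(u-c["cx"])/f,(v-c["cy"])/f,1])
def onz(c,u,v,z):
    o,d=ray(c,u,v); return o+d*(z-o[2])/d[2]
def px(c,p):
    f=c["image"].shape[0]/2/np.tan(np.radians(c["vertical_fov"])/2)
    T=np.array(c["cam_to_world"]); q=T[:3,:3].T@(np.array(p)-T[:3,3]); return q[0]/q[2]*f+c["cx"],q[1]/q[2]*f+c["cy"]
E
python3 - <<'E'
from h import *
for n in("top","side"):
    c=r.camera(n); cv2.imwrite(f"pics/{n}0.png",c["image"]); print(n,np.round(c["cam_to_world"],3).tolist(),c["vertical_fov"],c["cx"],c["cy"])
s=r.read_state(); print({k:np.round(v,3).tolist() for k,v in s.items()})
E
```

```text
top [[0.003, -0.996, 0.089, 0.402], [-1.0, -0.005, -0.015, 0.017], [0.015, -0.089, -0.996, 1.152], [0.0, 0.0, 0.0, 1.0]] 54.55513837119784 272.91563227586624 209.483631257356
side [[-0.902, -0.292, 0.319, 0.076], [-0.432, 0.598, -0.675, 0.911], [0.007, -0.746, -0.665, 0.968], [0.0, 0.0, 0.0, 1.0]] 47.54000891375915 291.6814416834742 214.33296563345147
{'time': 0.1, 'joint_positions': [1.269, 0.333, -0.065, 1.461, 0.022, 1.35, -0.088], 'joint_vel': [0.0, -0.001, 0.001, -0.003, 0.001, -0.002, -0.001], 'joint_torque': [0.002, -62.455, 0.025, -39.072, -0.061, 0.037, 0.0], 'ee_pos': [0.172, -0.601, 0.222], 'eef_rot': [0.99, 0.139, -0.0, -0.001], 'ft_force': [0.335, -0.736, 0.654], 'torque': [0.056, 0.012, -0.027], 'grip_force': 0.0, 'width': 0.087}
```

View pics/top0.png

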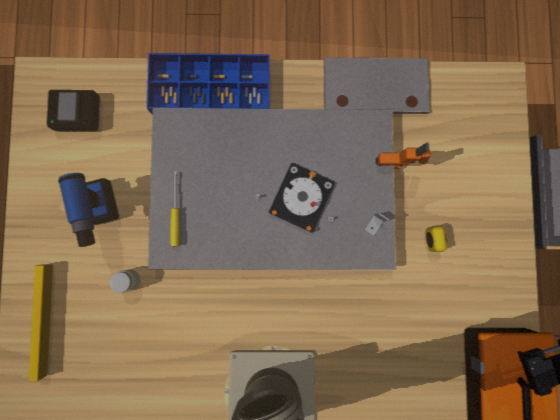

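View pics/side0.png

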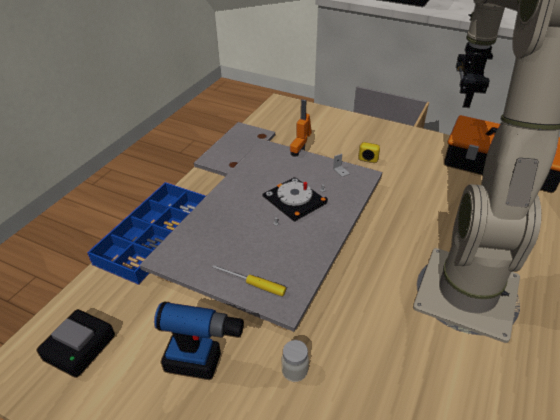

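Top: jig at about (303,197), red peg at about (313,204), and the brass pin probably near (312,175). Side: jig at about (295,195), peg at about (305,185). I'll enlarge the jig in both views.

Run:
```python
from h import *
a=cv2.imread("pics/top0.png")[155:240,260:345]; b=cv2.imread("pics/side0.png")[165:225,255:335]
cv2.imwrite("pics/z0.png",np.hstack([cv2.resize(a,(400,400),interpolation=2),cv2.resize(b,(400,300),interpolation=2) if 0 else cv2.copyMakeBorder(cv2.resize(b,(400,300),interpolation=2),0,100,0,0,0)]))
c=r.camera("top");im=c["image"];h=cv2.cvtColor(im,cv2.COLOR_BGR2HSV)
H,S,V=[h[...,i].astype(int) for i in range(3)]
roi=np.zeros(H.shape,bool);roi[158:236,265:340]=1
for n,m in (("red",((H<5)|(H>174))&(S>140)&(V>80)),("brass",(H>=6)&(H<30)&(S>110)&(V>80)),("disc",(S<60)&(V>150)),("black",(V<60))):
    k,l,st,ce=cv2.connectedComponentsWithStats((m&roi).astype(np.uint8))
    for i in range(1,k):
        if st[i,4]>5: print(n,st[i].tolist(),ce[i].round(2),onz(c,*ce[i],0.058+{"red":.052,"brass":.02,"disc":.03,"black":.014}[n]).round(4))
```

```text
red [311, 202, 5, 4, 13] [312.92 203.38] [ 0.5116 -0.1023  0.11  ]
brass [309, 171, 8, 8, 41] [311.8  174.24] [ 0.5933 -0.1034  0.078 ]
brass [272, 210, 5, 5, 21] [274. 212.] [ 0.4916 -0.0026  0.078 ]
brass [306, 226, 6, 5, 25] [308.56 227.92] [ 0.4498 -0.0941  0.078 ]
disc [284, 178, 37, 37, 805] [301.65 195.96] [ 0.5335 -0.0752  0.088 ]
disc [315, 206, 3, 3, 7] [315.71 206.86] [ 0.5048 -0.1121  0.088 ]
black [269, 163, 66, 69, 1255] [300.82 199.44] [ 0.5261 -0.0743  0.072 ]
```

View pics/z0.png

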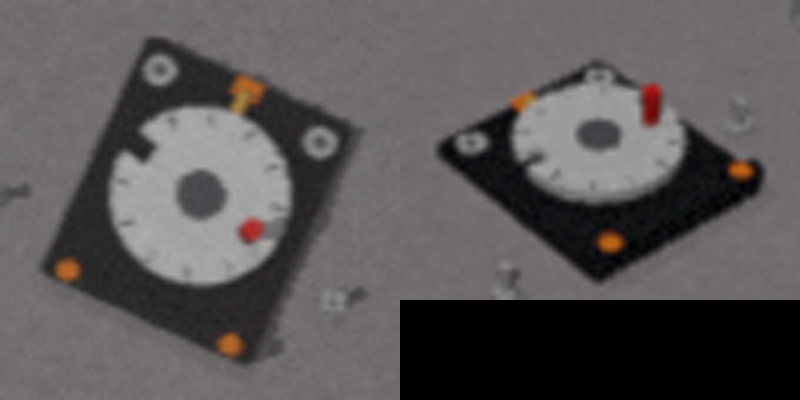

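Zoom of the top view (crop scale 4.7): disc centre at about (302.5,196.4) full-image, notch upper left at about (289.7,186.4), pin at about (311,176.7) and peg at about (313,204). The disc therefore needs about 75° clockwise. Next I'll refine that by masks.

```bash
cat >> h.py <<'E'
def meas(c,press=0.0):
    im=c["image"];h=cv2.cvtColor(im,cv2.COLOR_BGR2HSV).astype(int);H,S,V=h[...,0],h[...,1],h[...,2]
    roi=np.zeros(H.shape,bool);u,v=map(int,px(c,[.53,-.076,.08]));roi[v-40:v+40,u-40:u+40]=1
    out={}
    m=((H<5)|(H>174))&(S>140)&(V>60)&roi
    out["red"]=m
    d=((S<60)&(V>125)&roi).astype(np.uint8)
    k,l,st,ce=cv2.connectedComponentsWithStats(d); i=1+st[1:,4].argmax()
    cn=max(cv2.findContours((l==i).astype(np.uint8),0,1)[0],key=len)
    P=np.array([onz(c,*p,0.088-press)[:2] for p in cv2.convexHull(cn)[:,0]])
    A=np.c_[2*P,np.ones(len(P))];s=np.linalg.lstsq(A,(P**2).sum(1),rcond=None)[0]
    out["disc"]=s[:2];out["rad"]=(s[2]+s[:2]@s[:2])**.5
    # notch: dark pixels in annulus 38..47 mm
    vv,uu=np.mgrid[v-40:v+40,u-40:u+40]; Q=np.array([onz(c,a,b,0.088-press)[:2] for a,b in zip(uu.ravel(),vv.ravel())])-s[:2]
    rr=np.hypot(*Q.T); g=V[v-40:v+40,u-40:u+40].ravel(); k=(rr>.037)&(rr<.047)
    w=np.clip(130-g,0,None)*k; out["nv"]=(Q*w[:,None]).sum(0)/w.sum() if w.sum() else None
    return out
E
python3 - <<'E'
from h import *
for n in("top","side"):
    c=r.camera(n); o=meas(c); print(n,o["disc"].round(4),o["rad"].round(4))
    ys,xs=np.nonzero(o["red"]); p=onz(c,xs.mean(),ys.mean(),.112 if n=="top" else .10); print(" peg",p.round(4),np.degrees(np.arctan2(*(p[:2]-o["disc"])[::-1])).round(1), np.hypot(*(p[:2]-o["disc"])).round(4))
    print(" notch",o["nv"].round(4),np.degrees(np.arctan2(*o["nv"][::-1])).round(1))
c=r.camera("top"); f=lambda u,v:onz(c,260+u/400*85-.5,155+v/400*85-.5,.072)[:2]
q=[f(67,270),f(230,345),f(160,69),f(319,142)]; d=(q[2]+q[3]-q[0]-q[1])/2; print(sum(q)/4,np.degrees(np.arctan2(d[1],d[0])))
h=cv2.cvtColor(c["image"],cv2.COLOR_BGR2HSV).astype(int);m=(h[...,0]>=6)&(h[...,0]<30)&(h[...,1]>80)&(h[...,2]>60);m[:160]=m[185:]=0;m[:,:300]=m[:,325:]=0
ys,xs=np.nonzero(m);p=onz(c,xs.mean(),ys.mean(),.078)[:2]-meas(c)["disc"];print(p,np.degrees(np.arctan2(p[1],p[0])))
E
```

```text
top [ 0.5334 -0.0761] 0.0493
 peg [ 0.5115 -0.1017  0.112 ] -130.5 0.0337
 notch [0.0209 0.0242] 49.1
side [ 0.5338 -0.0761] 0.0509
 peg [ 0.5128 -0.1019  0.1   ] -129.2 0.0333
 notch [-0.0009 -0.0051] -99.7
[ 0.52922352 -0.0741385 ] -24.22183545974589
[ 0.0594267  -0.02714705] -24.55166777385325
```

Request:
move_arm([
  [[3,-2.3,0],[0,0,0],0],
  [[3,-2.3,0],[0,0,0],0],
  [[3,-2.3,0],[0,0,0],0],
  [[3,-2.3,0],[0,0,0],0],
  [[3,-2.3,0],[0,0,0],0],
  [[3,-2.3,0],[0,0,0],0],
  [[3,-2.3,0],[0,0,0],0],
  [[3,-2.3,0],[0,0,0],0],
  [[3,-2.3,0],[0,0,0],0],
  [[3,-2.3,0],[0,0,0],0],
  [[3,-2.3,0],[0,0,0],0],
  [[3,-2.3,0],[0,0,0],0],
  [[3,-2.3,0],[0,0,0],0],
  [[3,-2.3,0],[0,0,0],0],
  [[3,-2.3,0],[0,0,0],0],
  [[2.8,-1.9,0],[0,0,0],0],
])

```text
time: 2.3
ee_pos: [0.5321, -0.1182, 0.2227]
eef_rot: [0.99, 0.139, 0.0, 0.0]
ft_force: [0.8, 0.1, 0.5]
width: 0.0006
grip_force: 0.0
```

Request:
move_arm([
  [[0,0,0],[0,0,-0.18],0],
  [[0,0,0],[0,0,-0.18],0],
  [[0,0,0],[0,0,-0.18],0],
  [[0,0,0],[0,0,-0.18],0],
  [[0,0,0],[0,0,-0.18],0],
  [[0,0,0],[0,0,-0.18],0],
  [[0,0,0],[0,0,-0.18],0],
  [[0,0,0],[0,0,-0.18],0],
  [[0,0,0],[0,0,-0.18],0],
  [[0,0,0],[0,0,-0.18],0],
  [[0,0,0],[0,0,-0.18],0],
  [[0,0,0],[0,0,-0.18],0],
  [[0,0,0],[0,0,0],0],
])

```text
time: 3.92
ee_pos: [0.5313, -0.1195, 0.2225]
eef_rot: [0.345, 0.939, -0.0, -0.0]
ft_force: [-1.2, -0.4, 0.1]
width: 0.0006
grip_force: 0.0
```

```bash
cat >> h.py <<'E'
from scipy.spatial.transform import Rotation as R
def tool(goal):
    s=r.read_state(); M=R.from_quat(s["eef_rot"]).as_matrix()
    print("t",s["time"],"tcp",np.round(s["ee_pos"],4),"head",np.degrees(np.arctan2(M[1,0],M[0,0])).round(1),"z",M[:,2].round(3),"F",np.round(s["ft_force"],1),"w",round(s["width"],4),"j",np.round(s["joint_positions"],2))
    print("shift cm",(M.T@(np.array(goal)-s["ee_pos"])*100).round(2))
E
python3 -c "
from h import *
tool([.5314,-.1188,.097])"
```

```text
t 3.925 tcp [ 0.5313 -0.1195  0.2225] head 139.7 z [-0. -0. -1.] F [-1.2 -0.4  0.1] w 0.0006 j [ 0.8   0.23 -0.76  1.64  0.16  1.33  0.88]
shift cm [ 0.04  0.06 12.55]
```

Request:
move_arm([
  [[0,0,3],[0,0,0],0],
  [[0,0,3],[0,0,0],0],
  [[0,0.1,2.5],[0,0,0],0],
  [[0,0,1.5],[0,0,0],0],
  [[0,0,1],[0,0,0],0],
  [[0,0,0.8],[0,0,0],0],
  [[0,0,0.6],[0,0,0],0],
  [[0,0,0],[0,0,0],0],
])

```text
time: 4.92
ee_pos: [0.532, -0.1186, 0.0985]
eef_rot: [0.344, 0.939, -0.0, -0.0]
ft_force: [-0.1, -0.4, 0.2]
width: 0.0006
grip_force: 0.0
```

Run:
```python
from h import *
tool([.5314,-.1188,.097])
a=r.camera("top")["image"][155:240,260:345]; b=r.camera("side")["image"][150:225,250:350]
cv2.imwrite("pics/z1.png",np.hstack([cv2.resize(a,(400,400),interpolation=2),cv2.copyMakeBorder(cv2.resize(b,(400,300),interpolation=2),0,100,0,0,0)]))
```

```text
t 4.925 tcp [ 0.532  -0.1186  0.0985] head 139.7 z [-0. -0. -1.] F [-0.1 -0.4  0.2] w 0.0006 j [ 0.76  0.35 -0.73  1.79  0.26  1.1   0.81]
shift cm [ 0.04 -0.05  0.15]
```

View pics/z1.png

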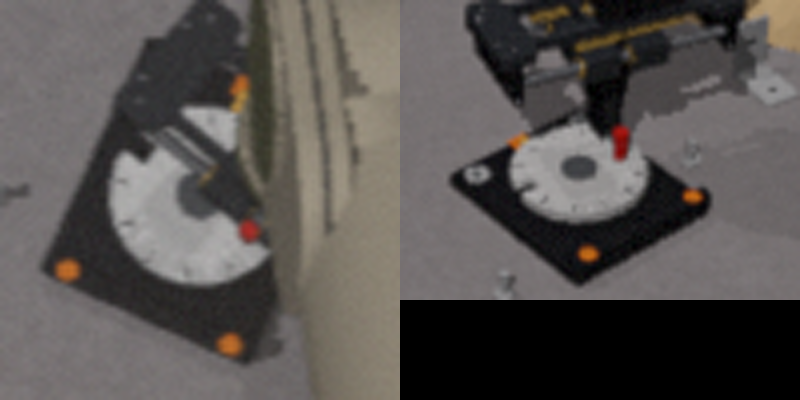

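The finger stands behind the peg in both views: the top crop has the peg at (249,230) and the disc is unmoved.

Request:
move_arm([
  [[0.3,0,0],[0,0,0],0],
  [[0.3,0,0.1],[0,0,0],0],
  [[0.3,0,0.1],[0,0,0],0],
  [[0.15,0,0],[0,0,0],0],
  [[0.35,-0.14,0],[0,0,0.1],0],
  [[0.35,-0.14,0],[0,0,0.1],0],
  [[0.35,-0.14,0],[0,0,0.1],0],
  [[0.35,-0.14,0],[0,0,0.1],0],
  [[0.35,-0.14,0],[0,0,0.1],0],
  [[0.35,-0.14,0],[0,0,0.1],0],
  [[0.35,-0.14,0],[0,0,0.1],0],
  [[0.35,-0.14,0],[0,0,0.1],0],
  [[0.35,-0.14,0],[0,0,0.1],0],
  [[0.35,-0.14,0],[0,0,0.1],0],
  [[0.35,-0.14,0],[0,0,0.1],0],
  [[0,0,0],[0,0,0],0],
])

```text
time: 7.02
ee_pos: [0.4972, -0.0828, 0.0966]
eef_rot: [0.784, 0.621, -0.0, 0.0]
ft_force: [1.0, 0.5, 0.2]
width: 0.0001
grip_force: 0.1
```

Run:
```python
from h import *
tool([.5334,-.0761,.097])
for n in("top","side"):
    c=r.camera(n); m=meas(c)["red"]; ys,xs=np.nonzero(m)
    if len(xs): p=onz(c,xs.mean(),ys.mean(),.112 if n=="top" else .10)[:2]-[.5334,-.0761]; print(n,len(xs),p.round(4),np.degrees(np.arctan2(p[1],p[0]))%360,np.hypot(*p))
    if n=="top":a=c["image"][155:240,260:345]
    else: b=c["image"][150:225,250:350]
cv2.imwrite("pics/z2.png",np.hstack([cv2.resize(a,(400,400),interpolation=2),cv2.copyMakeBorder(cv2.resize(b,(400,300),interpolation=2),0,100,0,0,0)]))
```

```text
t 7.025 tcp [ 0.4972 -0.0828  0.0966] head 76.8 z [ 0. -0. -1.] F [1.  0.5 0.2] w 0.0001 j [ 0.62  0.24 -0.61  1.9   0.15  1.05 -0.28]
shift cm [ 1.49  3.37 -0.04]
side 30 [-0.0308  0.008 ] 165.52311282949475 0.03183256760022962
```

View pics/z2.png

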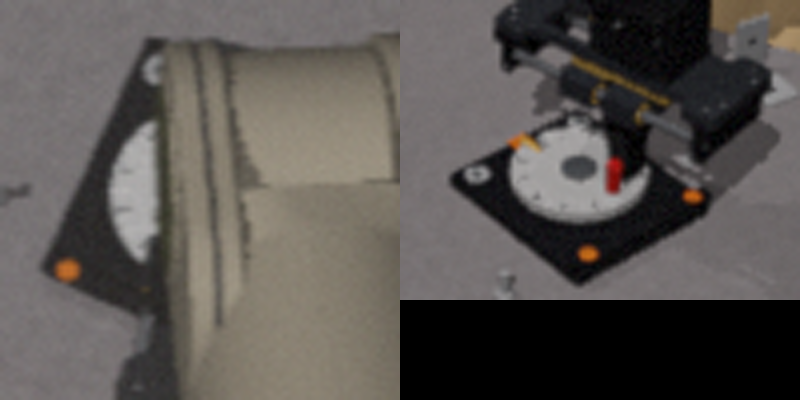

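Side crop: the peg is at (614,175), just ahead of the finger, and measures about 166° against a target of 155.5°. About 0.18 rad remains. The top view is hidden by the wrist.

Request:
move_arm([
  [[0.21,-0.09,0],[0,0,0.06],0],
  [[0.21,-0.09,0],[0,0,0.06],0],
  [[0.21,-0.09,0],[0,0,0.06],0],
  [[0,0,0],[0,0,0],0],
  [[-0.5,0,0],[0,0,0],0],
  [[-1.5,0,0],[0,0,0],0],
  [[0,0,-3],[0,0,0],0],
  [[-2,0,-3],[0,0,0],0],
  [[-4,0,-1],[0,0,0],0],
  [[-5,0,0],[0,0,0],0],
  [[-5,0,0],[0,0,0],0],
  [[-5,0,0],[0,0,0],0],
  [[-4,0,0],[0,0,0],0],
  [[0,0,0],[0,0,0],0],
])

```text
time: 8.88
ee_pos: [0.3855, -0.3271, 0.1663]
eef_rot: [0.838, 0.545, -0.0, -0.0]
ft_force: [0.3, 0.4, -0.3]
width: -0.0
grip_force: 0.0
```

Run:
```python
from h import *
tool([.5334,-.0761,.097])
for n in("top","side"):
    c=r.camera(n); o=meas(c);m=o["red"]; ys,xs=np.nonzero(m)
    if len(xs): p=onz(c,xs.mean(),ys.mean(),.112 if n=="top" else .10)[:2]-[.5334,-.0761]; print(n,len(xs),p.round(4),np.degrees(np.arctan2(p[1],p[0]))%360,np.hypot(*p))
    print(o["disc"],np.degrees(np.arctan2(*o["nv"][::-1])))
    if n=="top":a=c["image"][155:240,260:345]
    else: b=c["image"][150:225,250:350]
cv2.imwrite("pics/z3.png",np.hstack([cv2.resize(a,(400,400),interpolation=2),cv2.copyMakeBorder(cv2.resize(b,(400,300),interpolation=2),0,100,0,0,0)]))
```

```text
t 8.875 tcp [ 0.3855 -0.3271  0.1663] head 66.1 z [-0.001 -0.    -1.   ] F [ 0.3  0.4 -0.3] w -0.0 j [ 0.96  0.13 -0.37  1.83  0.05  1.19  0.15]
shift cm [28.94  3.34  6.91]
top 11 [-0.0306  0.0162] 152.0767833756925 0.03460642627165344
[ 0.53338012 -0.07604668] -30.854981916004625
side 20 [-0.029   0.0165] 150.25882825871926 0.033353139293491395
[ 0.53532376 -0.0761112 ] -26.363533288366288
```

View pics/z3.png

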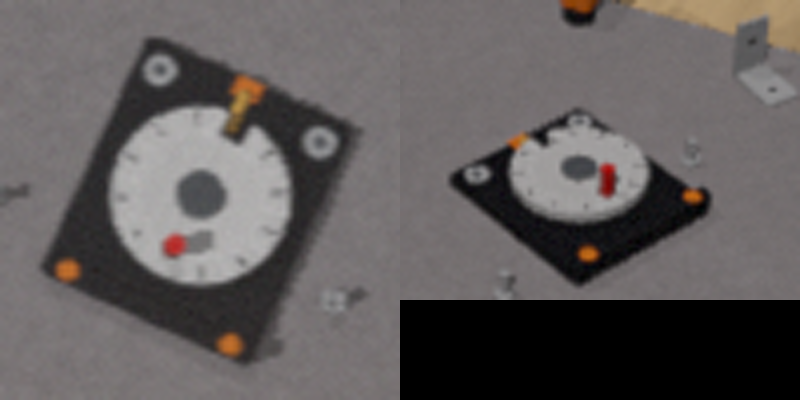

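The disc has overshot slightly. In the top crop the pin (238,112) sits at the left side of the notch (about 225–258, y 130), and the peg is at (175,245). I'll measure the residual more finely.

```bash
cat > fine.py <<'E'
from h import *
def fine(n="top",press=0):
    D=np.array([.5334,-.0761]); c=r.camera(n); im=c["image"].astype(float)
    im=(im+r.camera(n)["image"]+r.camera(n)["image"])/3
    B,G,Rr=im[...,0],im[...,1],im[...,2]
    vv,uu=np.mgrid[150:245,255:350]
    def pts(z): return np.array([onz(c,a,b,z)[:2] for a,b in zip(uu.ravel(),vv.ravel())])-D
    red=np.clip(Rr-1.6*np.maximum(G,B)-10,0,None)[150:245,255:350].ravel()
    P=pts(.112-press); w=red*(np.hypot(*P.T)<.044)*(abs(P[:,1])<.044); p=(P*w[:,None]).sum(0)/w.sum()
    Q=pts(.088-press); rr=np.hypot(*Q.T); th=np.degrees(np.arctan2(Q[:,1],Q[:,0]))
    b=B[150:245,255:350].ravel(); base=np.median(b[(rr>.02)&(rr<.045)])
    # blue channel: silver bright; notch & brass dark
    k=(rr>.039)&(rr<.0465)&(abs(th+24.4)<22); w=np.clip(base*.8-b,0,None)*k; nt=(Q*w[:,None]).sum(0)/w.sum()
    X=pts(.078); rx=np.hypot(*X.T); w=np.clip(Rr-1.5*B-15,0,None)[150:245,255:350].ravel()*(rx>.04)*(rx<.075)*(X[:,0]>.03); q=(X*w[:,None]).sum(0)/w.sum()
    a=lambda v:np.degrees(np.arctan2(v[1],v[0])).round(2)
    print("peg",a(p)%360-180,np.hypot(*p).round(4),"notch",a(nt),np.hypot(*nt).round(4),"brass",a(q),np.hypot(*q).round(4))
fine()
E
python3 fine.py
```

```text
peg -27.560000000000002 0.0345 notch -28.76 0.0424 brass -24.43 0.0656
```

Residual is about +3.6° anticlockwise, 2.2 mm at the peg. I'll pass over the peg to its other side and nudge it back.

Request:
move_arm([
  [[4,0,0],[0,0,0],0],
  [[4,0,0],[0,0,0],0],
  [[4,0,0],[0,0,0],0],
  [[4,0,0],[0,0,0],0],
  [[4,0,0],[0,0,0],0],
  [[4,0,0],[0,0,0],0],
  [[4,0,0],[0,0,0],0],
  [[3,0,0],[0,0,0],0],
  [[1,0,0],[0,0,0],0],
  [[0,0,0],[0,0,0],0],
  [[0,0,3],[0,0,0],0],
  [[0,0,2],[0,0,0],0],
  [[0,0,1.2],[0,0,0],0],
  [[0,0,0.7],[0,0,0],0],
  [[0,0,0],[0,0,0],0],
])

```text
time: 11.0
ee_pos: [0.5164, -0.0307, 0.0976]
eef_rot: [0.837, 0.547, -0.0, 0.0]
ft_force: [-0.3, -0.4, 0.2]
width: 0.0004
grip_force: 0.0
```

Request:
move_arm([
  [[-0.3,0,0],[0,0,0],0],
  [[-0.3,0,0],[0,0,0],0],
  [[-0.3,0,0],[0,0,0],0],
  [[-0.15,0,0],[0,0,0],0],
  [[0,0,0],[0,0,0],0],
  [[0,0,0],[0,0,0],0],
])

```text
time: 11.75
ee_pos: [0.5123, -0.0399, 0.0976]
eef_rot: [0.837, 0.548, 0.0, 0.0]
ft_force: [0.3, -0.3, -0.3]
width: 0.0003
grip_force: 0.0
```

Run:
```python
from h import *
tool([.5032,-.0600,.097])
c=r.camera("side");o=meas(c);ys,xs=np.nonzero(o["red"]); print(len(xs),px(c,[.5032,-.06,.112]))
p=onz(c,xs.mean(),ys.mean(),.10)[:2]-[.5334,-.0761]; print(np.degrees(np.arctan2(p[1],p[0]))%360)
```

```text
t 11.75 tcp [ 0.5123 -0.0399  0.0976] head 66.4 z [ 0. -0. -1.] F [ 0.3 -0.3 -0.3] w 0.0003 j [ 0.55  0.26 -0.63  1.87  0.17  1.06 -0.56]
shift cm [-2.21 -0.02  0.06]
15 (np.float64(302.04503855696515), np.float64(191.12776264283997))
148.44649198577773
```

Request:
move_arm([
  [[-0.2,0,0],[0,0,0],0],
  [[-0.2,0,0],[0,0,0],0],
  [[-0.1,0,0],[0,0,0],0],
  [[0,0,0],[0,0,0],0],
  [[0,0,0],[0,0,0],0],
])

```text
time: 12.42
ee_pos: [0.5102, -0.0445, 0.0975]
eef_rot: [0.837, 0.548, -0.0, 0.0]
ft_force: [0.5, -0.1, 0.7]
width: 0.0005
grip_force: 0.0
```

Request:
move_arm([
  [[-0.1,0,0],[0,0,0],0],
  [[0,0,0],[0,0,0],0],
  [[0,0,0],[0,0,0],0],
])

```text
time: 12.8
ee_pos: [0.5099, -0.0455, 0.0975]
eef_rot: [0.837, 0.548, 0.0, 0.0]
ft_force: [0.3, 0.9, -0.3]
width: 0.0002
grip_force: 0.0
```

Request:
move_arm([
  [[-0.1,0,0],[0,0,0],0],
  [[0,0,0],[0,0,0],0],
  [[0,0,0],[0,0,0],0],
])

```text
time: 13.18
ee_pos: [0.5094, -0.0464, 0.0975]
eef_rot: [0.837, 0.548, 0.0, 0.0]
ft_force: [0.5, -0.2, -0.2]
width: 0.0003
grip_force: 0.0
```

Request:
move_arm([
  [[-0.1,0,0],[0,0,0],0],
  [[0,0,0],[0,0,0],0],
  [[0,0,0],[0,0,0],0],
])

```text
time: 13.55
ee_pos: [0.509, -0.0473, 0.0976]
eef_rot: [0.837, 0.548, 0.0, 0.0]
ft_force: [0.8, -0.8, 0.6]
width: 0.0009
grip_force: 0.0
```

```bash
cat > sp.py <<'E'
from h import *
tool([.5032,-.0600,.097])
c=r.camera("side");o=meas(c);ys,xs=np.nonzero(o["red"]); print(len(xs),xs.mean(),ys.mean())
p=onz(c,xs.mean(),ys.mean(),.10)[:2]-[.5334,-.0761]; print(np.degrees(np.arctan2(p[1],p[0]))%360)
b=c["image"][160:220,260:340]; cv2.imwrite("pics/s1.png",cv2.resize(b,(640,480),interpolation=2))
E
python3 sp.py
```

```text
t 13.55 tcp [ 0.509  -0.0473  0.0976] head 66.4 z [ 0. -0. -1.] F [ 0.8 -0.8  0.6] w 0.0009 j [ 0.56  0.25 -0.62  1.88  0.17  1.06 -0.54]
shift cm [-1.4  -0.03  0.06]
1 303.0 192.0
170.1719685792368
```

View pics/s1.png

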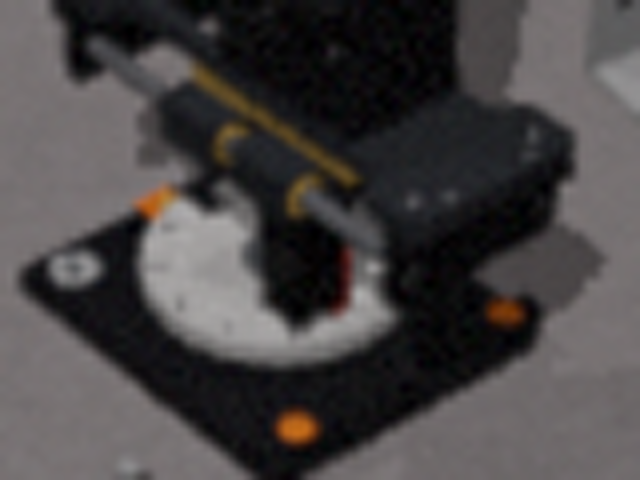

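The finger hides the peg in the side view, with only a red sliver at (343,280). The forward push implies contact about 13.6 mm from the TCP on this side, so I'll push 2.5 mm more, then clear and measure.

Request:
move_arm([
  [[-0.1,0,0],[0,0,0],0],
  [[-0.1,0,0],[0,0,0],0],
  [[-0.05,0,0],[0,0,0],0],
  [[0,0,0],[0,0,0],0],
  [[0,0,0],[0,0,0],0],
  [[1,0,0],[0,0,0],0],
  [[1,0,0],[0,0,0],0],
  [[0,0,-3],[0,0,0],0],
  [[2,0,-3],[0,0,0],0],
  [[4,0,-1],[0,0,0],0],
  [[5,0,0],[0,0,0],0],
  [[5,0,0],[0,0,0],0],
  [[4,0,0],[0,0,0],0],
  [[0,0,0],[0,0,0],0],
])

```text
time: 15.35
ee_pos: [0.596, 0.1567, 0.1672]
eef_rot: [0.835, 0.55, 0.0, -0.001]
ft_force: [-0.4, -0.1, 0.1]
width: 0.0002
grip_force: 0.0
```

```bash
python3 fine.py; python3 -c "
from h import *
tool([.5334,-.0761,.13])
a=r.camera('top')['image'][155:240,260:345];cv2.imwrite('pics/z4.png',cv2.resize(a,(510,510),interpolation=2))"
```

```text
peg -24.72 0.0342 notch -25.22 0.0423 brass -24.43 0.0645
t 15.5 tcp [0.5961 0.1515 0.1673] head 66.4 z [-0.    -0.001 -1.   ] F [ 0.  -1.2  0.3] w 0.0006 j [ 0.21  0.43 -0.7   1.53  0.28  1.28 -0.93]
shift cm [-23.36   3.38   3.75]
```

View pics/z4.png

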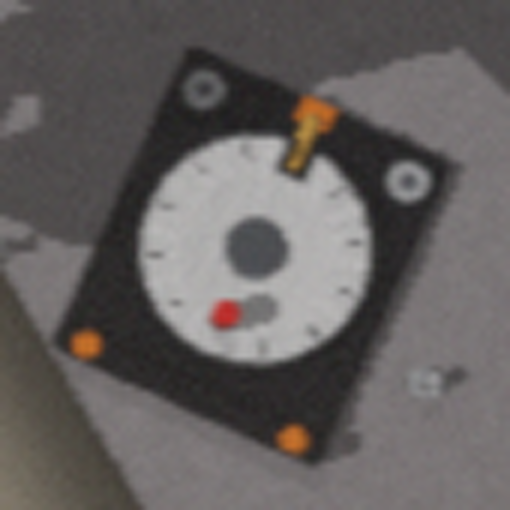

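Notch centred on the pin: notch angle −25.0° against pin −24.4°, with the pin at (300,150) in the middle of the notch. Now I'll press on the boss.

Request:
move_arm([
  [[-3,0.4,0],[0,0,0],0],
  [[-4,0.5,0],[0,0,0],0],
  [[-4,0.5,0],[0,0,0],0],
  [[-4,0.6,0],[0,0,0],0],
  [[-4,0.6,0],[0,0,0],0],
  [[-3,0.5,0],[0,0,0],0],
  [[-1.4,0.3,0],[0,0,0],0],
  [[0,0,0],[0,0,0],0],
  [[0,0,0],[0,0,0],0],
])

```text
time: 16.68
ee_pos: [0.5339, -0.0746, 0.1677]
eef_rot: [0.836, 0.548, 0.0, -0.0]
ft_force: [0.3, -0.1, -0.3]
width: 0.0007
grip_force: 0.0
```

```bash
python3 -c "
from h import *
tool([.5334,-.0761,.093])"
```

```text
t 16.675 tcp [ 0.5339 -0.0746  0.1677] head 66.5 z [ 0.  0. -1.] F [ 0.3 -0.1 -0.3] w 0.0007 j [ 0.61  0.24 -0.63  1.74  0.15  1.21 -0.47]
shift cm [-0.16  0.02  7.47]
```

Request:
move_arm([
  [[-0.2,0,3],[0,0,0],0],
  [[0,0,2],[0,0,0],0],
  [[0,0,1.5],[0,0,0],0],
  [[0,0,0.6],[0,0,0],0],
  [[0,0,0.2],[0,0,0],0],
  [[0,0,0.2],[0,0,0],0],
  [[0,0,0],[0,0,0],0],
  [[0,0,0],[0,0,0],0],
])

```text
time: 17.68
ee_pos: [0.533, -0.0779, 0.0929]
eef_rot: [0.837, 0.547, 0.0, 0.0]
ft_force: [0.6, 0.8, 0.3]
width: 0.0005
grip_force: 0.0
```

Request:
move_arm([
  [[0,0,0.1],[0,0,0],0],
  [[0,0,0.1],[0,0,0],0],
  [[0,0,0.1],[0,0,0],0],
  [[0,0,0.1],[0,0,0],0],
  [[0,0,0],[0,0,0],0],
  [[0,0,0],[0,0,0],0],
])

```text
time: 18.42
ee_pos: [0.5329, -0.0779, 0.0889]
eef_rot: [0.837, 0.548, 0.0, 0.0]
ft_force: [-1.8, -0.3, 6.4]
width: 0.0006
grip_force: 2.8
```

Request:
move_arm([
  [[0,0,0.1],[0,0,0],0],
  [[0,0,0.1],[0,0,0],0],
  [[0,0,0],[0,0,0],0],
  [[0,0,0],[0,0,0],0],
])

```text
time: 18.92
ee_pos: [0.5329, -0.0779, 0.0868]
eef_rot: [0.837, 0.548, 0.0, 0.0]
ft_force: [-1.1, 0.1, 6.8]
width: 0.0002
grip_force: 2.7
```

The disc is sinking at about 6.5 N, past where the pin would stop it. I'll continue to home.

Request:
move_arm([
  [[0,0,0.1],[0,0,0],0],
  [[0,0,0.1],[0,0,0],0],
  [[0,0,0.1],[0,0,0],0],
  [[0,0,0],[0,0,0],0],
  [[0,0,0],[0,0,0],0],
])

```text
time: 19.55
ee_pos: [0.5329, -0.0779, 0.0838]
eef_rot: [0.837, 0.547, 0.0, 0.0]
ft_force: [-1.5, -0.3, 4.6]
width: 0.0002
grip_force: 2.6
```

Request:
move_arm([
  [[0,0,0.1],[0,0,0],0],
  [[0,0,0.05],[0,0,0],0],
  [[0,0,0],[0,0,0],0],
  [[0,0,0],[0,0,0],0],
])

```text
time: 20.05
ee_pos: [0.533, -0.0779, 0.0832]
eef_rot: [0.837, 0.548, 0.0, 0.0]
ft_force: [-6.6, -0.2, 15.8]
width: 0.0004
grip_force: 7.9
```

The force rose and z stopped at 0.083, so the disc is home. I'll retreat and check.

Request:
move_arm([
  [[0,0,0.05],[0,0,0],0],
  [[0,0,0],[0,0,0],0],
  [[0,0,-0.5],[0,0,0],0],
  [[0,0,-1.5],[0,0,0],0],
  [[0,0,-3],[0,0,0],0],
  [[0,0,-4],[0,0,0],0],
  [[3,0,-1],[0,0,0],0],
  [[5,0,0],[0,0,0],0],
  [[5,0,0],[0,0,0],0],
  [[5,0,0],[0,0,0],0],
  [[4,0,0],[0,0,0],0],
  [[0,0,0],[0,0,0],0],
  [[0,0,0],[0,0,0],0],
  [[0,0,0],[0,0,0],0],
])

```text
time: 21.8
ee_pos: [0.621, 0.1221, 0.1818]
eef_rot: [0.837, 0.547, -0.0, 0.0]
ft_force: [-0.5, 0.4, -0.4]
width: 0.0005
grip_force: 0.0
```

```bash
sed -i 's/^fine()/fine("top",.008)/' fine.py; python3 fine.py; python3 -c "
from h import *
tool([.5334,-.0761,.13])
c=r.camera('side');o=meas(c,.008);print(o['disc'],o['rad'])
a=r.camera('top')['image'][155:240,260:345]; b=c['image'][150:225,250:350]
cv2.imwrite('pics/z5.png',np.hstack([cv2.resize(a,(400,400),interpolation=2),cv2.copyMakeBorder(cv2.resize(b,(400,300),interpolation=2),0,100,0,0,0)]))"
```

```text
peg -25.0 0.0347 notch -25.9 0.0426 brass -24.37 0.063
t 21.95 tcp [0.6209 0.1227 0.1818] head 66.3 z [ 0.    -0.001 -1.   ] F [-0.8  0.9  0.8] w 0.0005 j [ 0.25  0.46 -0.69  1.46  0.3   1.32 -0.88]
shift cm [-21.72  -0.03   5.19]
[ 0.53333022 -0.07240752] 0.04964139742090745
```

View pics/z5.png

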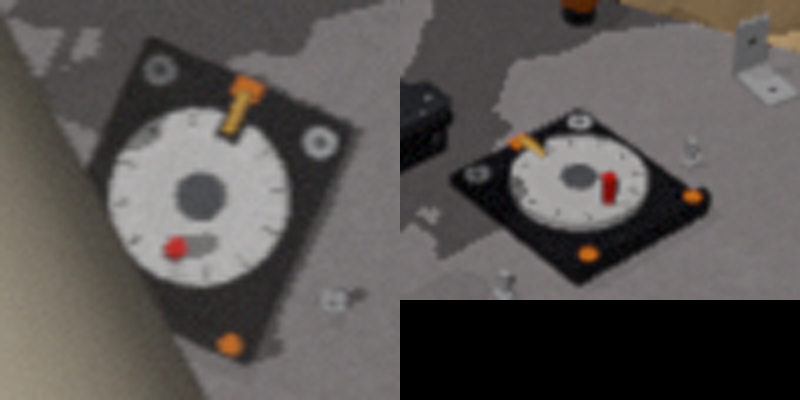

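The disc is down around the pin: the pin lies in the notch at (235,112) in the top crop and shows level with the disc face at (530,145) in the side crop. The arm is clear and the pegs and bracket haven't moved.

```bash
python3 -c "
from bench import r
print(r.close_job())"
```

```text
the job is handed in; nothing more can be done
None
```

The job is handed in; no verdict came back. The notch measured about 1 mm from the pin's centre line, the disc went down about 8 mm to its stop, and the arm is clear.

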